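# Line up the tins and find which way the jar's cap opens

### The job

Get the spice refill ready: first slide the two small tins, one after the other and upright on the board without picking them up, into the lane between the low rails, so that both stand in single file wholly between the rails. Then open the empty white jar: its steel cap has a quarter-turn thread and I never remember whether it is right- or left-handed, so try it one way and, if it comes up against the stop, the other way, turn it about a quarter turn until it is free and lift it straight off. Finish while still holding the cap in the gripper, about a hand's width (8 cm) above the jar, and leave the bowl and the slotted spoon where they are.

Things in the scene. Friction and masses are not known exactly. Their poses are not given: they have to be found in the camera images.
- lane: Fixed lane: two bamboo rails along its x, 8 mm thick, 16 mm high, 110 mm long, 50 mm apart inside, closed at x = +110 mm by a 16 mm high bar. Origin: on the board at the centre of the open mouth; x points into the lane, away from the robot. Short flared wings reach back to x = -20 mm. The tins start before the mouth, either side of its axis. The lane may be left or right of the jar.
- tin_green_center (a point): Green round spice tin with a steel lid, loose, upright: 44 mm diameter, 75 mm high, about 0.12 kg. The point is its centre, half-way up (37.5 mm above the board); z is its axis.
- tin_red_center (a point): Red round spice tin with a steel lid, the same size and mass as the green one. The point is its centre, half-way up (37.5 mm above the board); z is its axis. The two tins may be swapped.
- jar: White opaque plastic jar, fixed in a round cedar cradle: it neither moves nor turns. Origin at the centre of its underside on the board, z up. Body 68 mm diameter, shoulder from 66 to 80 mm height, cradle 90 mm diameter (12 mm high) with a 77 mm ring up to 24 mm height. A small blue mark on the shoulder shows its +x.
- jar_mouth (a point): Centre of the jar's mouth under the cap, 115 mm above the board, axes as the jar's; neck 39 mm diameter. Two lips on the neck about +x and -x hold the cap's two lugs (on the cap's +x and -x). The cap opens in one direction only, clockwise or anticlockwise, which changes from start to start and cannot be seen. It turns easily without rising; about 2 mm of sideways play.
- cap_center (a point): Steel cap, loose: 64 mm diameter, 34 mm high, 0.11 kg; the point is its centre, 102 mm above the board when seated (skirt from 85 to 119 mm). x runs along the black stripe to its blue dot, at first within 10 degrees of the jar's x. The wrong way it stops solidly about 20 degrees from the jar's x; the right way it lifts off 90 (+-12) degrees from the jar's x and stops at about 107.
- bowl: Matte black ceramic bowl, 110 mm across the rim, 50 mm high, loose; bystander. Origin at the centre of its underside.
- spoon: Stainless slotted spoon lying flat and diagonally, 170 mm long, 4 mm thick, loose; bystander. Origin on its underside about 45 mm from the centre of the slotted disc (56 mm wide), which lies at +x; the handle runs to -x.
Not all that is in view belongs to the job. What is meant by the lane is not orange, and is the larger of those in its own colour.

How it is judged:
By the outcome, as a careful person would: the job done as asked, in the order asked, and still so for the second after the job is handed in, while the arm keeps its last pose, push and grip.
It also fails if it takes over 72 s, if anything falls off the work surface, if the arm or the gripper's body presses on something with over 40 N, if the wrist force passes 120 N, or if a joint passes its speed limit or range.

### The arm

A 6-joint arm with a two-finger parallel gripper is mounted at the origin on the work surface. World frame = base frame: x ahead of the robot, y to its left, z up, the work surface at z = 0. Lengths are in mm, angles in rad, forces in N, time in s.
With the tool pointing down it reaches from about 350 to 975 mm from the base axis. Payload 7.1 kg.
Tool frame: the origin (TCP) lies at the very end of the fingers, on their centre line; the grasp point (between the pads) lies 19 mm behind it (ctrl.pinch_z is the z of the grasp point in the tool frame, in mm); z points along the fingers, y is the direction in which the jaws open and shut (so a half turn about z gives the same grasp; the last joint's range is limited). The gripper opens to 88 mm and grips with 3 to 60 N. Pads are 20 mm wide; open, the fingers measure 115 mm over their backs; the gripper's body (75 mm by 178 mm) begins 61 mm behind the grasp point.
Start: joints at [1.157, 0.423, 1.63, -0, 1.089, -0.019], TCP at [240.357, 576.917, 222.675] pointing down, gripper open.
Joint ranges: [-3, 3], [-0.9, 2.11], [0.09, 2.58], [-1.31, 4.45], [0.11, 2.69], [-2.54, 2.54]. Speed limits (rad/s): [2.39, 2.39, 3.01, 3.14, 3.14, 3.14].

### API

Orientations are given as a rotation vector (axis times angle).
In Python, from workcell import get_obs, optics, ctrl gives the robot as it stands.
- The arm moves only by the shell command python3 -m jog 'ROWS'. ROWS is a JSON object of lists of equal length, an entry for each row: "delta_rot": the turn, a rotation vector about the tool's x, y, z in rad, a list of three; "translation": the shift along the tool's x, y, z in mm, a list of three; "hand": the opening, from -1 (shut) to 1 (fully open). In form: {"delta_rot": [[rx, ry, rz], ...], "translation": [[x, y, z], ...], "hand": [hand, ...]}. A call has 1 to 5 rows; each row is the pose to reach, as a shift and turn from the pose commanded when the call began, along the tool's axes at that moment; what a row does not reach only later rows make up. A row lasts 1/10 s, in which the tool goes at most 50 mm and 8.59 degrees, less where a joint would pass 70% of its speed; a pose out of reach is approached as far as the arm can. A call with a gripper value outside its range is refused whole. The fingers move at their own pace and stop on an object; the grip force is fixed at half the most. Time passes only in rows, so rows that repeat a pose let the fingers close. It gives the time, the measured TCP pose, the force and the opening at its end, in the units of the state.
- get_obs(): the state, without advancing time (a new reading comes with each control period).
- optics.get_image(name): name is "scene" or "side" or "wrist"; returns the picture (384x512x3 uint8, red, green, blue); there is no depth.
- optics.calibration(name): a dict with "intrinsics" (3x3 intrinsics, pixels), "cam_to_world" (4x4, takes a point from camera to world coordinates). Camera axes: x right, y up, looking along -z (the intrinsics and any distortion apply to the point x, -y, -z); pixel columns grow to the right and rows downward; lengths in mm; the calibration is good to about 2 mm. A picture is of the moment at which its call begins: read the wrist's pose just before it. calibration takes no time and is no camera call; for the wrist camera it gives the pose at the moment of the call.
- ctrl.close_job(): hands the job in, once; it reports no verdict.
The state is a dict: "t": time; "qpos": joint angles; "qvel": joint speeds; "joint_torque": joint torques, N m; "ee_pos": TCP position; "orientation": TCP orientation; "ft_force": force on the tool from outside, world axes, zero at the start; "moment": the same for the moment, N m; "width": finger opening in mm.
Only numpy, scipy, OpenCV 4.12 (cv2) and the standard library are available. Lean on these libraries where they do the work, as an engineer would, in place of code of your own. Each camera call takes 0.05 s, during which the arm holds its last target. There are 200 camera calls.

## Working session

There is one attempt and no reset: what is moved stays moved. The work goes in short steps, Python scripts to look and compute and a shell command to move; the robot and the scene stay as the last step left them, time stands still between calls to the robot, and variables do not carry over. Pictures are saved under pics/ and viewed, about 8 in all and at most 12, crops included, and the job is handed in when it is done.

```bash
mkdir -p pics; ls; python3 - <<'E'
from workcell import get_obs, optics, ctrl
import cv2,numpy as np
np.set_printoptions(precision=4,suppress=True)
for n in ["scene","side"]:
    im=optics.get_image(n); cv2.imwrite(f"pics/{n}0.png",cv2.resize(im[:,:,::-1],(800,600),interpolation=cv2.INTER_CUBIC)); cv2.imwrite(f"pics/{n}_raw.png",im[:,:,::-1])
    c=optics.calibration(n);print(n,c)
print(get_obs(),ctrl.pinch_z)
E
```

```text
pics
scene {'intrinsics': array([[432.634 ,   0.    , 261.9626],
       [  0.    , 432.634 , 191.2145],
       [  0.    ,   0.    ,   1.    ]]), 'cam_to_world': array([[   0.7316,   -0.4615,    0.5018, 1106.8531],
       [   0.6814,    0.4715,   -0.5598, -511.838 ],
       [   0.0218,    0.7515,    0.6594,  793.0659],
       [   0.    ,    0.    ,    0.    ,    1.    ]])}
side {'intrinsics': array([[497.5666,   0.    , 260.8825],
       [  0.    , 497.5666, 198.7786],
       [  0.    ,   0.    ,   1.    ]]), 'cam_to_world': array([[   0.9969,    0.0374,   -0.0685,  503.8734],
       [  -0.0772,    0.6052,   -0.7924, -889.7177],
       [   0.0118,    0.7952,    0.6062,  861.5879],
       [   0.    ,    0.    ,    0.    ,    1.    ]])}
{'t': 0.1, 'qpos': array([ 1.157 ,  0.4238,  1.6306,  0.    ,  1.0886, -0.019 ]), 'qvel': array([ 0.0006, -0.002 , -0.0009,  0.0004, -0.001 , -0.0008]), 'joint_torque': array([  0.0004, -54.5619, -27.4328,   0.0645,   0.0188,  -0.0001]), 'ee_pos': array([240.1553, 576.5042, 221.9898]), 'orientation': array([-0.6161, -3.0803,  0.002 ]), 'ft_force': array([ 0.0056,  0.2767, -0.4798]), 'moment': array([-0.0168, -0.0147,  0.0211]), 'width': 88.09961251302943} -18.700000000000003
```

View pics/scene0.png

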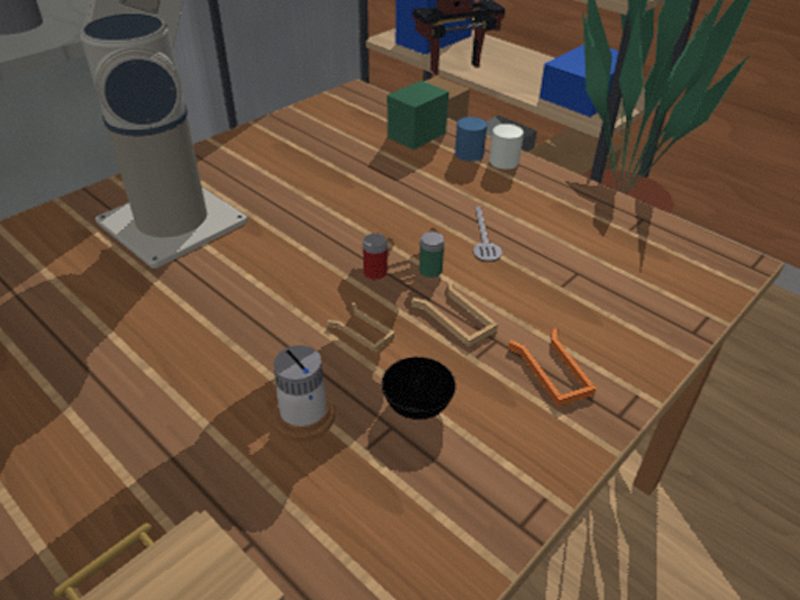

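View pics/side0.png

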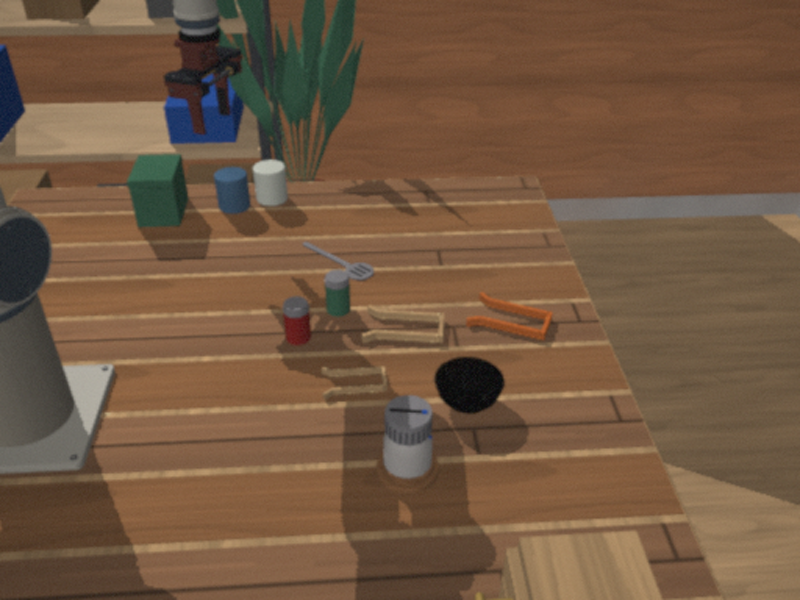

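The images show three candidate lanes, in side-view pixels: orange (510,318), small bamboo (357,385) and larger bamboo (405,327). The lane isn't orange and is the larger of its colour, so it should be the bamboo one at (405,327). I'll confirm that in an enlarged crop.

```bash
python3 - <<'E'
import cv2
im=cv2.imread("pics/side_raw.png"); c=im[165:263,172:302]; cv2.imwrite("pics/side_c.png",cv2.resize(c,None,fx=6,fy=6,interpolation=cv2.INTER_CUBIC))
im=cv2.imread("pics/scene_raw.png"); c=im[140:275,170:325]; cv2.imwrite("pics/scene_c.png",cv2.resize(c,None,fx=4.4,fy=4.4,interpolation=cv2.INTER_CUBIC))
E
```

```text
(no output)
```

View pics/side_c.png

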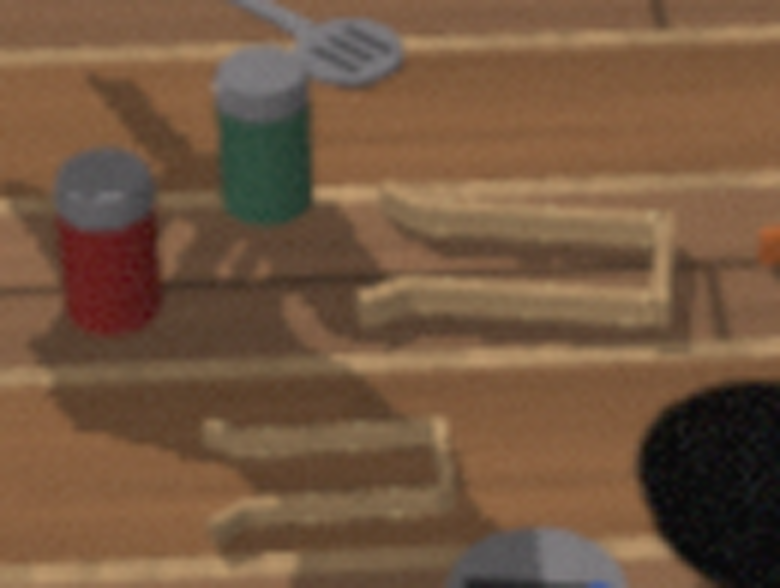

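View pics/scene_c.png

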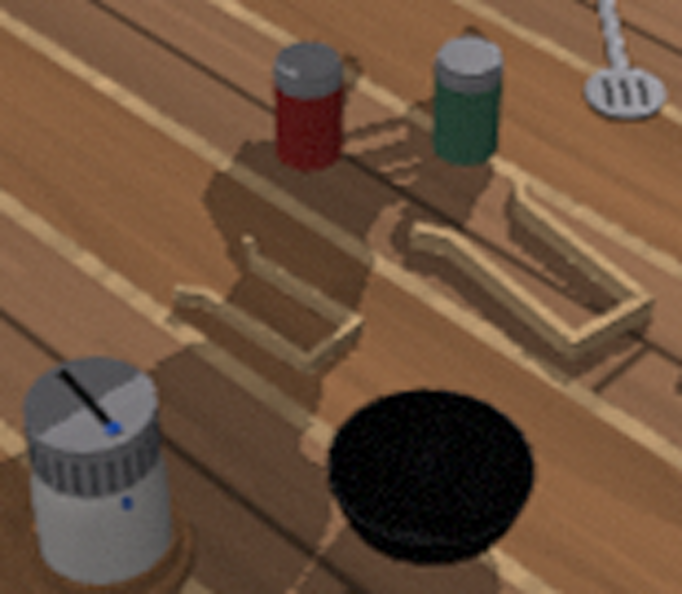

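```bash
cat > h.py <<'E'
from workcell import get_obs, optics, ctrl
import numpy as np
np.set_printoptions(precision=2,suppress=True)
def ray(n,uv,z):
    c=optics.calibration(n);K=c["intrinsics"];T=c["cam_to_world"]
    d=np.linalg.inv(K)@[uv[0],uv[1],1]; d=T[:3,:3]@[d[0],-d[1],-d[2]]
    return T[:3,3]+d*(z-T[2,3])/d[2]
def sd(u,v): return ((u+.5)/6-.5+172,(v+.5)/6-.5+165)
def sc(u,v): return ((u+.5)/4.4-.5+170,(v+.5)/4.4-.5+140)
def f8(u,v): return ((u+.5)*.64-.5,(v+.5)*.64-.5)
E
python3 - <<'E'
from h import *
for nm,n,p,z in [("red","side",sd(105,177),75),("red","scene",sc(309,65),75),("grn","side",sd(263,75),75),("grn","scene",sc(468,60),75),
("cap","scene",sc(92,401),119),("cap","side",f8(409,412),119),("dot","scene",sc(114,429),119),("stripe0","scene",sc(62,372),119),("dot","side",f8(426,411.5),119),("st0","side",f8(390,410),119),("jarmark","scene",sc(127,503),73),("jarmark80","scene",sc(127,503),70),
("barL","scene",sc(652,297),16),("barR","scene",sc(572,345),16),("barL","side",sd(672,212),16),("barR","side",sd(668,303),16),
("R mouth","scene",sc(447,230),16),("L mouth","scene",sc(526,197),16),("Lmouth","side",sd(437,208),16),("Rmouth","side",sd(408,282),16),
("Rwing","scene",sc(414,232),16),("Lwing","scene",sc(517,178),16),("Lwing","side",sd(385,187),16),("Rwing","side",sd(360,295),16),("bowl","scene",sc(431,470),50)]:
    print(nm,n,ray(n,p,z)[:2],z)
E
```

```text
red side [405.6  170.42] 75
red scene [410.54 168.36] 75
grn side [475.06 244.67] 75
grn scene [478.64 243.16] 75
cap scene [ 572.13 -139.47] 119
cap side [ 571.91 -143.05] 119
dot scene [ 593.75 -144.03] 119
stripe0 scene [ 546.53 -137.05] 119
dot side [ 594.85 -143.6 ] 119
st0 side [ 546.62 -137.58] 119
jarmark scene [ 600.79 -146.49] 73
jarmark80 scene [ 598.68 -144.97] 70
barL scene [663.46 204.12] 16
barR scene [654.88 139.2 ] 16
barL side [662.4  206.37] 16
barR side [653.   139.73] 16
R mouth scene [535.4  163.42] 16
L mouth scene [549.97 221.81] 16
Lmouth side [553.25 216.21] 16
Rmouth side [537.38 162.03] 16
Rwing scene [522.08 147.76] 16
Lwing scene [533.71 232.11] 16
Lwing side [529.67 233.97] 16
Rwing side [515.48 154.07] 16
bowl scene [680.32 -11.45] 50
```

```bash
cat >> h.py <<'E'
from scipy.spatial.transform import Rotation as Ro
L0=np.array([542,190.8]);ang=-0.157
def lane(lx,ly):
    return L0+lx*np.array([np.cos(ang),np.sin(ang)])+ly*np.array([-np.sin(ang),np.cos(ang)])
def tolane(p):
    d=np.array(p[:2])-L0;return np.array([d@[np.cos(ang),np.sin(ang)],d@[-np.sin(ang),np.cos(ang)]])
def go(p,ydeg=None):
    o=get_obs();R=Ro.from_rotvec(o["orientation"])
    if ydeg is None: y=R.as_matrix()[:,1];ydeg=np.degrees(np.arctan2(y[1],y[0]))
    a=np.radians(ydeg);y=np.array([np.cos(a),np.sin(a),0]);z=np.array([0,0,-1.]);x=np.cross(y,z)
    D=Ro.from_matrix(np.c_[x,y,z])
    print("t",o["t"],"at",o["ee_pos"],"q6",o["qpos"][5],"trans",R.inv().apply(np.array(p)-o["ee_pos"]),"rot",(R.inv()*D).as_rotvec().round(4))
E
python3 -c "
from h import *
print(tolane((408,169.4)),tolane((477,244)))
go([450,205,300],81)"
```

```text
[-129.01  -42.09] [-72.52  42.38]
t 0.1 at [240.16 576.5  221.99] q6 -0.019003090937047537 trans [-336.58 -262.32  -77.68] rot [-0.   -0.   -0.24]
```

```bash
python3 -m jog '{"delta_rot":[[0,0,0],[0,0,0],[0,0,0],[0,0,0],[0,0,0]],"translation":[[-30,-24,-15],[-65,-50,-30],[-100,-78,-45],[-135,-105,-60],[-170,-132,-78]],"hand":[1,1,1,1,1]}'
python3 -m jog '{"delta_rot":[[0,0,-0.05],[0,0,-0.1],[0,0,-0.15],[0,0,-0.2],[0,0,-0.24]],"translation":[[-35,-28,0],[-70,-55,0],[-105,-82,0],[-140,-110,0],[-167,-130,0]],"hand":[1,1,1,1,1]}'
python3 -m jog '{"delta_rot":[[0,0,0],[0,0,0]],"translation":[[0,0,0],[0,0,0]],"hand":[1,1]}'
python3 - <<'E'
from h import *
import cv2
print(get_obs()["ee_pos"]);c=optics.calibration("wrist");print(c)
im=optics.get_image("wrist");cv2.imwrite("pics/w1.png",cv2.resize(im[:,:,::-1],(800,600),interpolation=cv2.INTER_CUBIC))
go([450,205,300],81)
E
```

```text
t: 0.6
ee_pos: [346.7, 387.8, 300.6]
orientation: [-0.615, -3.08, 0.002]
ft_force: [0.8, -0.8, 0.2]
width: 87.9
t: 1.1
ee_pos: [451.2, 203.2, 300.5]
orientation: [-0.241, -3.132, 0.001]
ft_force: [0.7, -0.3, -0.1]
width: 87.9
t: 1.3
ee_pos: [450.7, 204.9, 300.4]
orientation: [-0.247, -3.131, 0.0]
ft_force: [0.2, 0.5, 0.5]
width: 87.8
[450.67 204.88 300.41]
{'intrinsics': array([[316.56,   0.  , 253.  ],
       [  0.  , 316.56, 194.16],
       [  0.  ,   0.  ,   1.  ]]), 'cam_to_world': array([[  0.16,  -0.94,  -0.3 , 366.22],
       [  0.99,   0.15,   0.05, 218.76],
       [  0.  ,  -0.31,   0.95, 462.9 ],
       [  0.  ,   0.  ,   0.  ,   1.  ]])}
t 1.35 at [450.36 205.55 300.43] q6 -1.0111132633820465 trans [ 0.27 -0.6   0.43] rot [-0. -0.  0.]
```

View pics/w1.png

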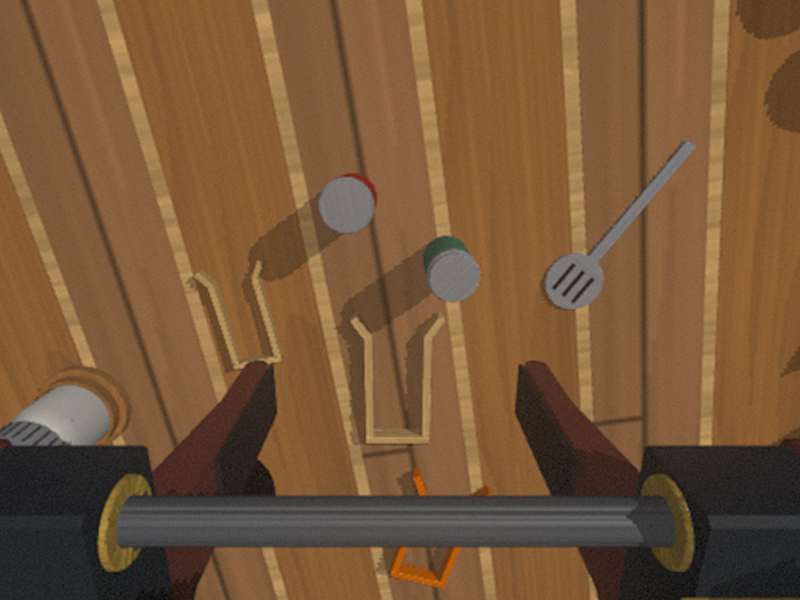

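```bash
python3 -c "
from h import *
for nm,p,z in [('red',(347,205),75),('grn',(453,275),75),('barR',(366,443),16),('barL',(429,443),16),('Rm outer',(362,337),16),('Lm outer',(434,339),16),('Rm in',(372,335),16),('Lm in',(425,341),16),('spoon',(574,280),4)]:
  q=ray('wrist',f8(*p),z);print(nm,q[:2],tolane(q))
"
```

```text
red [403.8  175.61] [-134.13  -36.61]
grn [472.07 249.94] [-78.32  47.48]
barR [653.57 143.18] [117.64 -29.59]
barL [663.83 208.1 ] [117.63  36.13]
Rm outer [536.06 159.95] [ -1.05 -31.4 ]
Lm outer [549.01 228.65] [ 1.   38.48]
Rm in [535.52 169.88] [ -3.13 -21.68]
Lm in [549.72 219.73] [ 3.1  29.78]
spoon [514.51 369.71] [-55.13 172.41]
```

```bash
cat >> h.py <<'E'
def proj(n,P):
    c=optics.calibration(n);K=c["intrinsics"];T=c["cam_to_world"]
    q=T[:3,:3].T@(np.array(P)-T[:3,3]);q=np.array([q[0],-q[1],-q[2]]);u=K@q/q[2]
    return (u[:2]+.5)/.64-.5
E
python3 -c "
from h import *
o=get_obs();R=Ro.from_rotvec(o['orientation']).as_matrix();p=o['ee_pos']
print(proj('wrist',p))
for s in (-44,44): print(proj('wrist',p+s*R[:,1]+0*R[:,2]),proj('wrist',p+s*R[:,1]-10*R[:,0]),proj('wrist',p+s*R[:,1]+10*R[:,0]))
"
```

```text
[393.97 390.78]
[273.62 390.85] [275.66 415.  ] [271.52 365.87]
[514.28 390.7 ] [512.31 414.85] [516.31 365.72]
```

```bash
python3 -c "
from h import *
print(lane(-75,44.5)); go([*lane(-75,44.5),26],81)"
```

```text
[474.88 246.48]
t 1.35 at [450.36 205.55 300.43] q6 -1.0111132633820465 trans [-18.07  44.25 274.41] rot [-0. -0.  0.]
```

```bash
python3 -m jog '{"delta_rot":[[0,0,0],[0,0,0],[0,0,0],[0,0,0],[0,0,0]],"translation":[[-9,22,30],[-18,44,70],[-18,44,115],[-18,44,155],[-18,44,180]],"hand":[1,1,1,1,1]}'
python3 -m jog '{"delta_rot":[[0,0,0],[0,0,0],[0,0,0],[0,0,0],[0,0,0]],"translation":[[0,0,30],[0,0,60],[0,0,80],[0,0,94],[0,0,94]],"hand":[1,1,1,1,1]}'
python3 -m jog '{"delta_rot":[[0,0,0],[0,0,0],[0,0,0],[0,0,0],[0,0,0]],"translation":[[0,0,0],[0,0,0],[0,0,0],[0,0,0],[0,0,0]],"hand":[0.3,0.15,0,-0.05,-0.1]}'
python3 -m jog '{"delta_rot":[[0,0,0],[0,0,0],[0,0,0],[0,0,0],[0,0,0]],"translation":[[0,0,0],[0,0,0],[0,0,0],[0,0,0],[0,0,0]],"hand":[-0.15,-0.2,-0.2,-0.2,-0.2]}'
python3 -c "
from h import *
go([*lane(-25,2),26],81)"
```

```text
t: 1.85
ee_pos: [472.8, 247.0, 117.6]
orientation: [-0.239, -3.129, 0.003]
ft_force: [-0.1, 0.2, -0.1]
width: 87.9
t: 2.35
ee_pos: [473.7, 246.5, 25.1]
orientation: [-0.241, -3.13, 0.003]
ft_force: [0.0, -0.3, -0.5]
width: 87.7
t: 2.85
ee_pos: [475.5, 246.2, 27.2]
orientation: [0.243, 3.131, 0.001]
ft_force: [-0.6, 0.1, -0.1]
width: 51.2
t: 3.35
ee_pos: [475.6, 246.3, 27.0]
orientation: [0.243, 3.132, 0.001]
ft_force: [-0.9, 0.8, 5.2]
width: 43.6
t 3.35 at [475.57 246.3   27.03] q6 -0.9602717750171915 trans [-49.2  -42.54   1.04] rot [0. 0. 0.]
```

```bash
python3 -m jog '{"delta_rot":[[0,0,0],[0,0,0],[0,0,0],[0,0,0],[0,0,0]],"translation":[[0,-5,0],[0,-12,0],[0,-20,0],[-2,-28,0],[-6,-35,0]],"hand":[-0.2,-0.2,-0.2,-0.2,-0.2]}'
python3 -m jog '{"delta_rot":[[0,0,0],[0,0,0],[0,0,0],[0,0,0],[0,0,0]],"translation":[[-8,-4,0],[-16,-7,0],[-22,-7.5,0],[-26,-7.5,0],[-26,-7.5,0]],"hand":[-0.2,-0.2,-0.2,-0.2,-0.2]}'
python3 - <<'E'
from h import *
import cv2
im=optics.get_image("wrist");cv2.imwrite("pics/w2.png",cv2.resize(im[:,:,::-1],(800,600),interpolation=cv2.INTER_CUBIC))
o=get_obs();print(o["ee_pos"],o["ft_force"],o["width"],tolane(o["ee_pos"]))
R=Ro.from_rotvec(o['orientation']).as_matrix();p=o['ee_pos']
for lx in (0,60,118): print(lx,proj("wrist",[*lane(lx,-33),16]),proj("wrist",[*lane(lx,33),16]))
for s in (-22,22): print(proj("wrist",p+s*R[:,1]+[0,0,49]))
E
```

```text
t: 3.85
ee_pos: [475.5, 210.2, 27.0]
orientation: [-0.243, -3.132, -0.001]
ft_force: [-2.5, 4.5, 7.4]
width: 43.6
t: 4.35
ee_pos: [496.8, 197.8, 27.1]
orientation: [-0.244, -3.125, 0.004]
ft_force: [-12.3, 0.9, 22.2]
width: 43.6
[496.74 197.82  27.09] [-11.2    0.51  21.25] 43.809892981006826 [-45.81  -0.14]
0 [314.88 477.49] [473.99 477.88]
60 [321.21 590.3 ] [467.49 590.7 ]
118 [326.43 683.3 ] [462.13 683.71]
[311.9  475.29]
[474.18 475.16]
```

View pics/w2.png

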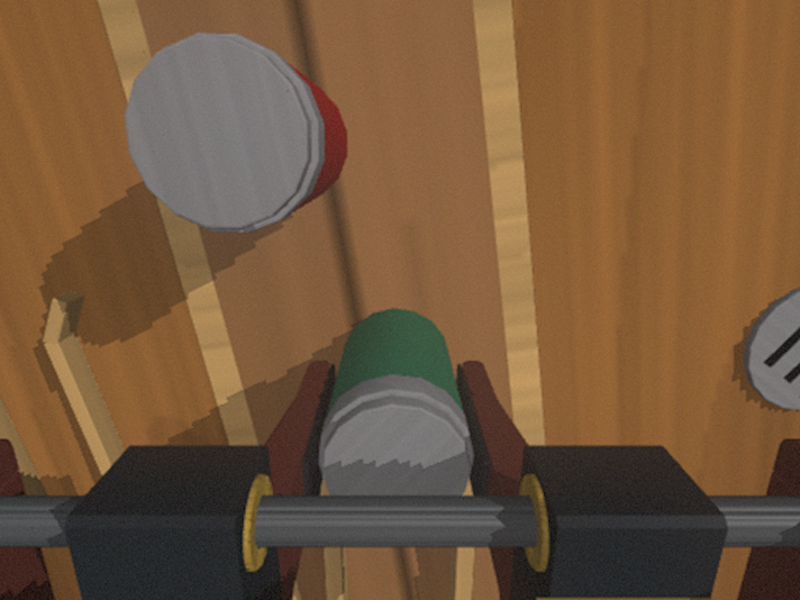

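```bash
python3 - <<'E'
import cv2
im=cv2.imread("pics/w2.png");cv2.imwrite("pics/w2c.png",cv2.resize(im[360:600,290:510],None,fx=2.5,fy=2.5,interpolation=cv2.INTER_CUBIC))
E
```

```text
(no output)
```

View pics/w2c.png

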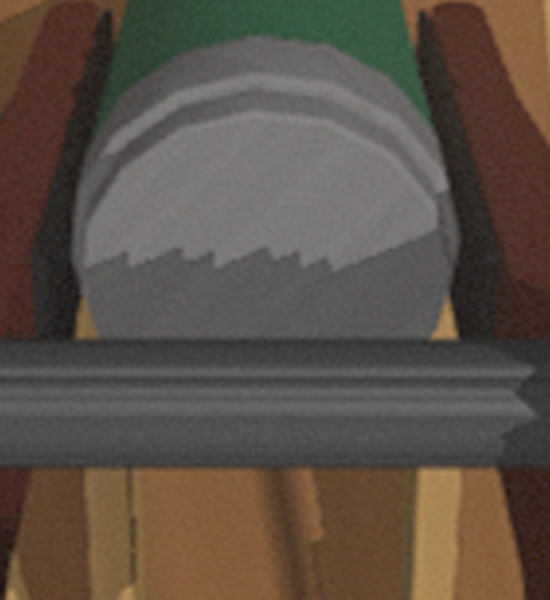

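```bash
python3 -m jog '{"delta_rot":[[0,0,0],[0,0,0],[0,0,0],[0,0,0],[0,0,0]],"translation":[[0,0,0],[0,0,0],[0,0,0],[0,1,0],[0,1,0]],"hand":[0.2,0.2,0.2,0.2,0.2]}'
python3 -c "
from h import *
o=get_obs();print(o['ee_pos'],tolane(o['ee_pos']));go([*lane(-45,1),27],81)"
python3 -m jog '{"delta_rot":[[0,0,0],[0,0,0],[0,0,0],[0,0,0],[0,0,0]],"translation":[[0,0,0],[0,0,0],[0,0,0],[0,0,0],[0,0,0]],"hand":[0,-0.1,-0.2,-0.2,-0.2]}'
```

```text
t: 4.9
ee_pos: [500.4, 200.1, 26.4]
orientation: [-0.243, -3.132, 0.0]
ft_force: [-0.1, 0.5, -0.9]
width: 52.7
[500.44 200.09  26.44] [-42.5    2.68]
t 4.9 at [500.44 200.09  26.44] q6 -1.0574864099556722 trans [ 2.5  -1.68 -0.56] rot [-0. -0.  0.]
t: 5.4
ee_pos: [500.4, 200.2, 26.6]
orientation: [-0.243, -3.132, 0.0]
ft_force: [-1.1, 0.8, -1.3]
width: 43.5
```

```bash
python3 -m jog '{"delta_rot":[[0,0,0],[0,0,0],[0,0,0],[0,0,0],[0,0,0]],"translation":[[-4,-1,0],[-10,-1.7,0],[-18,-1.7,0],[-26,-1.7,0],[-34,-1.7,0]],"hand":[-0.2,-0.2,-0.2,-0.2,-0.2]}'
python3 -c "
from h import *
go([*lane(83,1),26.5],81)"
python3 -m jog '{"delta_rot":[[0,0,0],[0,0,0],[0,0,0],[0,0,0],[0,0,0]],"translation":[[-8,0,0],[-16,0,0],[-24,0,0],[-32,0,0],[-40,0,0]],"hand":[-0.2,-0.2,-0.2,-0.2,-0.2]}'
python3 -c "
from h import *
go([*lane(83,1),26.5],81)"
```

```text
t: 5.9
ee_pos: [534.8, 193.1, 26.7]
orientation: [0.243, 3.132, 0.0]
ft_force: [0.0, -0.6, -0.9]
width: 43.4
t 5.9 at [534.82 193.15  26.7 ] q6 -1.0901515345773065 trans [-90.45  -0.38   0.23] rot [0. 0. 0.]
t: 6.4
ee_pos: [573.9, 187.0, 26.6]
orientation: [-0.243, -3.132, 0.0]
ft_force: [-0.5, -0.5, -1.8]
width: 43.7
t 6.4 at [573.94 187.01  26.65] q6 -1.1207071172403822 trans [-50.86  -0.37   0.15] rot [-0. -0.  0.]
```

```bash
python3 -m jog '{"delta_rot":[[0,0,0],[0,0,0],[0,0,0],[0,0,0],[0,0,0]],"translation":[[-4,0,0.4],[-12,0,0.4],[-22,0,0.4],[-32,0,0.4],[-40,0,0.4]],"hand":[-0.2,-0.2,-0.2,-0.2,-0.2]}'
python3 -m jog '{"delta_rot":[[0,0,0],[0,0,0],[0,0,0],[0,0,0],[0,0,0]],"translation":[[-4,0,0],[-8,0,0],[-10,0,0],[-10,0,0],[-10,0,0]],"hand":[-0.2,-0.2,-0.2,-0.2,-0.2]}'
python3 -c "
from h import *
go([*lane(83,1),26.5],81);print(tolane(get_obs()['ee_pos']))"
```

```text
t: 6.9
ee_pos: [613.3, 180.9, 26.6]
orientation: [-0.243, -3.132, -0.0]
ft_force: [-4.9, 0.8, 7.8]
width: 43.8
t: 7.4
ee_pos: [622.9, 179.4, 26.5]
orientation: [-0.243, -3.132, 0.0]
ft_force: [-2.8, -0.7, 5.9]
width: 43.4
t 7.4 at [622.86 179.36  26.52] q6 -1.1538782342139493 trans [-1.34 -0.34  0.02] rot [-0. -0.  0.]
[81.65  1.34]
```

```bash
python3 -m jog '{"delta_rot":[[0,0,0],[0,0,0],[0,0,0],[0,0,0],[0,0,0]],"translation":[[0,0,0],[0,0,0],[0,0,0],[0,0,0],[0,0,-10]],"hand":[0.1,0.3,0.5,0.5,0.5]}'
python3 -m jog '{"delta_rot":[[0,0,0],[0,0,0],[0,0,0],[0,0,0],[0,0,0]],"translation":[[0,0,-30],[0,0,-60],[0,0,-90],[0,0,-110],[0,0,-120]],"hand":[0.5,0.7,1,1,1]}'
python3 -c "
from h import *
go([*lane(-131,-40),150],81);print(tolane(get_obs()['ee_pos']))"
```

```text
t: 7.9
ee_pos: [621.7, 179.1, 35.3]
orientation: [-0.243, -3.13, 0.001]
ft_force: [-0.3, -0.1, -0.3]
width: 65.6
t: 8.4
ee_pos: [623.8, 179.8, 159.3]
orientation: [0.243, 3.129, 0.002]
ft_force: [0.6, 0.9, -0.9]
width: 87.7
t 8.4 at [623.85 179.76 159.3 ] q6 -1.1538111736436925 trans [213.69 -41.43   8.47] rot [0. 0. 0.]
[82.57  1.89]
```

```bash
python3 -m jog '{"delta_rot":[[0,0,0],[0,0,0],[0,0,0],[0,0,0],[0,0,0]],"translation":[[40,-8,0],[84,-16,0],[128,-25,0],[172,-34,0],[213,-41,0]],"hand":[1,1,1,1,1]}'
python3 -m jog '{"delta_rot":[[0,0,0],[0,0,0],[0,0,0],[0,0,0],[0,0,0]],"translation":[[0,0,0],[0,0,0],[0,0,0],[0,0,0],[0,0,0]],"hand":[1,1,1,1,1]}'
python3 - <<'E'
from h import *
import cv2
o=get_obs();print(o['ee_pos'],tolane(o['ee_pos']))
im=optics.get_image("wrist");cv2.imwrite("pics/w3.png",cv2.resize(im[:,:,::-1],(800,600),interpolation=cv2.INTER_CUBIC))
print(proj("wrist",[*lane(-131,-40),75]))
E
```

```text
t: 8.9
ee_pos: [403.5, 171.2, 156.0]
orientation: [-0.243, -3.131, 0.001]
ft_force: [-0.0, 0.2, 0.0]
width: 87.8
t: 9.4
ee_pos: [406.9, 171.8, 156.2]
orientation: [0.244, 3.132, 0.0]
ft_force: [0.1, -0.8, -0.1]
width: 87.9
[406.85 171.8  156.18] [-130.52  -39.89]
[394.28 316.57]
```

View pics/w3.png

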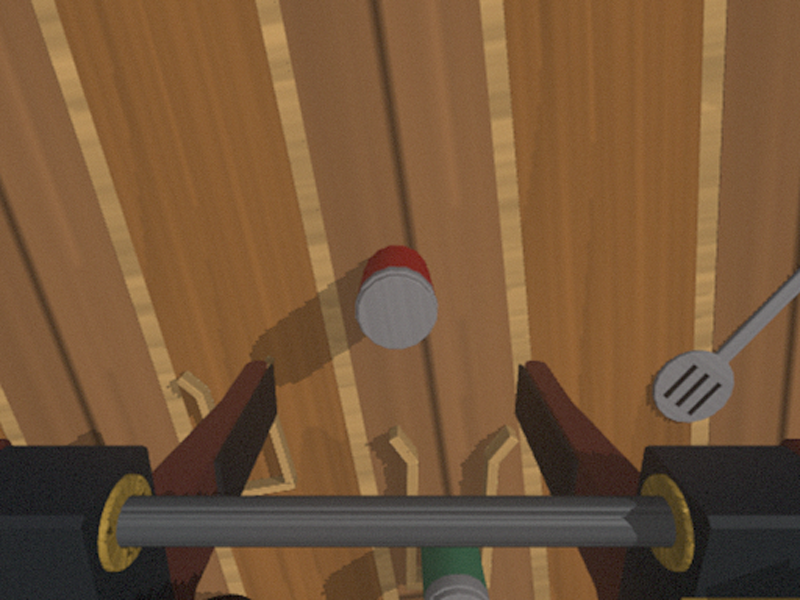

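```bash
python3 -m jog '{"delta_rot":[[0,0,0],[0,0,0],[0,0,0],[0,0,0],[0,0,0]],"translation":[[2,0,30],[2,0,65],[2,0,95],[2,0,120],[2,0,129]],"hand":[1,1,1,1,1]}'
python3 -m jog '{"delta_rot":[[0,0,0],[0,0,0],[0,0,0],[0,0,0],[0,0,0]],"translation":[[0,0,0],[0,0,0],[0,0,0],[0,0,0],[0,0,0]],"hand":[0.3,0.15,0.1,0.1,0.1]}'
python3 -c "
from h import *
go([*lane(-50,1),26.5],81)"
python3 -m jog '{"delta_rot":[[0,0,0],[0,0,0],[0,0,0],[0,0,0],[0,0,0]],"translation":[[0,0,0],[0,0,0],[0,0,0],[0,0,0],[0,0,0]],"hand":[0,-0.1,-0.2,-0.2,-0.2]}'
```

```text
t: 9.95
ee_pos: [403.0, 171.5, 25.2]
orientation: [-0.243, -3.129, 0.002]
ft_force: [0.0, 0.0, -0.5]
width: 88.0
t: 10.45
ee_pos: [404.5, 172.3, 28.1]
orientation: [0.243, 3.131, 0.001]
ft_force: [-0.8, -0.4, -0.5]
width: 51.4
t 10.45 at [404.47 172.28  28.05] q6 -1.040450390972454 trans [-83.03  40.61   1.7 ] rot [0. 0. 0.]
t: 10.95
ee_pos: [404.2, 172.2, 27.7]
orientation: [0.243, 3.132, 0.001]
ft_force: [-0.8, 1.1, 6.7]
width: 43.4
```

```bash
python3 -m jog '{"delta_rot":[[0,0,0],[0,0,0],[0,0,0],[0,0,0],[0,0,0]],"translation":[[-4,3,-0.2],[-12,9,-0.2],[-22,16,-0.2],[-32,24,-0.2],[-42,32,-0.2]],"hand":[-0.2,-0.2,-0.2,-0.2,-0.2]}'
python3 -m jog '{"delta_rot":[[0,0,0],[0,0,0],[0,0,0],[0,0,0],[0,0,0]],"translation":[[-10,5,0],[-20,8,0],[-30,8.5,0],[-36,8.5,0],[-36,8.5,0]],"hand":[-0.2,-0.2,-0.2,-0.2,-0.2]}'
python3 -m jog '{"delta_rot":[[0,0,0],[0,0,0],[0,0,0],[0,0,0],[0,0,0]],"translation":[[0,0,0],[0,0,0],[0,0,0],[0,0,0],[0,0,0]],"hand":[0.1,0.2,0.2,0.2,0.2]}'
python3 -c "
from h import *
go([*lane(36,1),26.4],81)"
```

```text
t: 11.45
ee_pos: [450.1, 197.1, 27.5]
orientation: [-0.243, -3.131, 0.001]
ft_force: [0.4, -0.2, -1.5]
width: 43.6
t: 11.95
ee_pos: [488.6, 200.1, 27.4]
orientation: [0.243, 3.131, 0.001]
ft_force: [0.5, -0.5, 1.2]
width: 43.4
t: 12.45
ee_pos: [487.2, 200.1, 27.5]
orientation: [-0.243, -3.132, 0.0]
ft_force: [-1.0, 0.4, -0.6]
width: 52.8
t 12.45 at [487.17 200.07  27.48] q6 -1.0490267859526639 trans [-91.61   0.21   1.08] rot [-0. -0.  0.]
```

```bash
python3 -m jog '{"delta_rot":[[0,0,0],[0,0,0],[0,0,0],[0,0,0],[0,0,0]],"translation":[[0,0,0],[0,0,0],[0,0,0],[0,0,0],[0,0,0]],"hand":[0,-0.1,-0.2,-0.2,-0.2]}'
python3 -m jog '{"delta_rot":[[0,0,0],[0,0,0],[0,0,0],[0,0,0],[0,0,0]],"translation":[[-4,0,0.2],[-12,0,0.2],[-22,0,0.2],[-32,0,0.2],[-40,0,0.2]],"hand":[-0.2,-0.2,-0.2,-0.2,-0.2]}'
python3 -c "
from h import *
go([*lane(36,1),26.4],81)"
python3 -m jog '{"delta_rot":[[0,0,0],[0,0,0],[0,0,0],[0,0,0],[0,0,0]],"translation":[[-10,0,0],[-20,0,0],[-30,0,0],[-40,0,0],[-46,0,0]],"hand":[-0.2,-0.2,-0.2,-0.2,-0.2]}'
python3 -c "
from h import *
go([*lane(36,1),26.4],81)"
```

```text
t: 12.95
ee_pos: [487.2, 200.1, 27.5]
orientation: [-0.243, -3.132, -0.0]
ft_force: [-0.2, 0.2, 1.0]
width: 43.6
t: 13.45
ee_pos: [526.1, 193.7, 27.5]
orientation: [-0.243, -3.13, 0.001]
ft_force: [-6.5, 0.5, 9.9]
width: 43.6
t 13.45 at [526.09 193.73  27.55] q6 -1.084924995220507 trans [-52.17   0.49   1.03] rot [-0. -0.  0.]
t: 13.95
ee_pos: [572.1, 186.7, 27.5]
orientation: [-0.243, -3.131, 0.0]
ft_force: [-7.6, 0.7, 10.3]
width: 43.9
t 13.95 at [572.08 186.69  27.53] q6 -1.120519300840344 trans [-5.65  0.34  1.13] rot [-0. -0.  0.]
```

Now the last 6 mm, then release, lift clear and check from above.

```bash
python3 -m jog '{"delta_rot":[[0,0,0],[0,0,0],[0,0,0],[0,0,0],[0,0,0]],"translation":[[-4,0,0],[-6,0,0],[-6,0,0],[-6,0,0],[-6,0,0]],"hand":[-0.2,-0.2,-0.2,0,0.3]}'
python3 -m jog '{"delta_rot":[[0,0,0],[0,0,0],[0,0,0],[0,0,0],[0,0,0]],"translation":[[0,0,0],[0,0,0],[0,0,-20],[0,0,-55],[0,0,-90]],"hand":[0.5,0.5,0.6,0.8,1]}'
python3 -m jog '{"delta_rot":[[0,0,0],[0,0,0],[0,0,0],[0,0,0],[0,0,0]],"translation":[[10,0,-35],[30,0,-80],[50,0,-125],[70,0,-150],[70,0,-150]],"hand":[1,1,1,1,1]}'
python3 - <<'E'
from h import *
import cv2
o=get_obs();print(o['ee_pos'],tolane(o['ee_pos']))
im=optics.get_image("wrist");im=cv2.resize(im[:,:,::-1],(800,600),interpolation=cv2.INTER_CUBIC);cv2.imwrite("pics/w4.png",im)
for lx in (0,110): print(proj("wrist",[*lane(lx,-24),16]),proj("wrist",[*lane(lx,26),16]))
for lx in (36,82): print(proj("wrist",[*lane(lx,1),75]))
E
```

```text
t: 14.45
ee_pos: [578.1, 185.8, 27.3]
orientation: [0.243, 3.132, -0.0]
ft_force: [1.2, -0.7, 0.3]
width: 48.7
t: 14.95
ee_pos: [577.7, 185.6, 117.5]
orientation: [-0.243, -3.131, 0.001]
ft_force: [1.3, 0.6, -0.3]
width: 82.7
t: 15.45
ee_pos: [509.3, 197.5, 271.3]
orientation: [0.241, 3.126, 0.004]
ft_force: [0.1, -0.3, 0.3]
width: 88.0
[509.27 197.54 271.28] [-33.38   1.54]
[365.22 286.47] [422.5  286.58]
[367.11 398.81] [420.2  398.87]
[393.74 351.66]
[393.65 403.9 ]
```

View pics/w4.png

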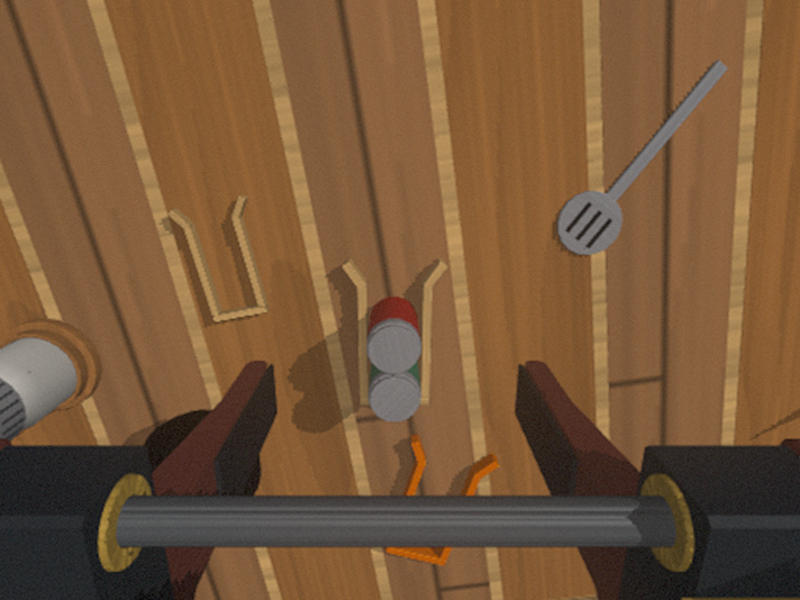

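```bash
python3 -c "
from h import *
for nm,p,z in [('redback',(394,297),0),('red',(394,346),75),('grn',(394,396.5),75),('mouthR',(363,288),16),('mouthL',(430,287),16)]:
  print(nm,tolane(ray('wrist',f8(*p),z)))
go([572,-141.3,230],-14)"
```

```text
redback [14.55  1.14]
red [31.21  1.19]
grn [75.28  1.27]
mouthR [  1.39 -25.96]
mouthL [ 0.37 32.56]
t 15.5 at [509.4  197.08 269.07] q6 -1.0693404165840152 trans [-113.6  -324.85   38.89] rot [0.   0.   1.66]
```

```bash
python3 -m jog '{"delta_rot":[[0,0,0.14],[0,0,0.28],[0,0,0.42],[0,0,0.56],[0,0,0.7]],"translation":[[-16,-45,0],[-31,-90,0],[-46,-135,0],[-62,-180,0],[-77,-223,0]],"hand":[1,1,1,1,1]}'
python3 -c "
from h import *
go([572,-141.3,230],-14)"
```

```text
t: 16.0
ee_pos: [550.7, -38.0, 265.1]
orientation: [-1.31, -2.853, 0.002]
ft_force: [-0.0, 0.8, 0.0]
width: 88.0
t 16.0 at [550.67 -37.97 265.12] q6 -0.8000605769149312 trans [-92.34 -51.1   35.06] rot [-0.   -0.    0.95]
```

```bash
python3 -m jog '{"delta_rot":[[0,0,0.14],[0,0,0.28],[0,0,0.42],[0,0,0.56],[0,0,0.7]],"translation":[[-23,-13,9],[-46,-26,18],[-69,-38,27],[-92,-51,35],[-92,-51,35]],"hand":[1,1,1,1,1]}'
python3 -m jog '{"delta_rot":[[0,0,0.12],[0,0,0.24],[0,0,0.24],[0,0,0.24]],"translation":[[0,0,0],[0,0,0],[0,0,0],[0,0,0]],"hand":[1,1,1,1]}'
python3 - <<'E'
from h import *
import cv2
go([572,-141.3,150],-14)
im=optics.get_image("wrist");cv2.imwrite("pics/w5.png",cv2.resize(im[:,:,::-1],(800,600),interpolation=cv2.INTER_CUBIC))
print(proj("wrist",[572,-141.3,119]),proj("wrist",[572+32,-141.3,119]))
E
```

```text
t: 16.5
ee_pos: [572.1, -141.5, 228.5]
orientation: [-2.211, -2.227, 0.004]
ft_force: [1.7, -0.0, 0.2]
width: 87.8
t: 16.9
ee_pos: [572.3, -138.7, 230.7]
orientation: [-2.452, -1.962, 0.002]
ft_force: [-0.7, -0.7, -0.3]
width: 87.9
t 16.9 at [ 572.31 -138.69  230.67] q6 -0.036758939843839294 trans [-2.62  0.45 80.66] rot [-0.    0.    0.02]
[398.13 303.37] [452.14 291.82]
```

View pics/w5.png

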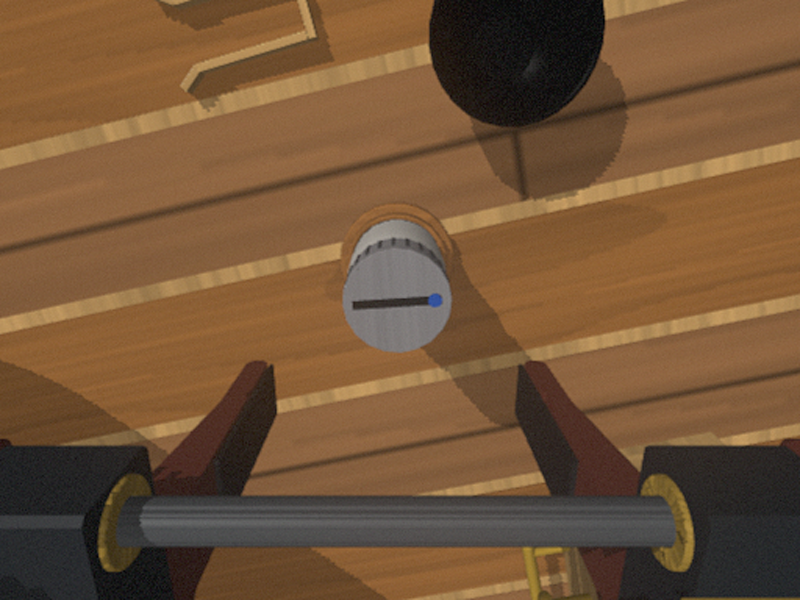

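```bash
python3 -m jog '{"delta_rot":[[0,0,0],[0,0,0],[0,0,0],[0,0,0],[0,0,0]],"translation":[[-2,-1,20],[-2,-1,45],[-2,-1,70],[-2,-1,90],[-2,-1,100]],"hand":[1,1,1,1,1]}'
python3 -m jog '{"delta_rot":[[0,0,0],[0,0,0],[0,0,0],[0,0,0],[0,0,0]],"translation":[[0,0,15],[0,0,30],[0,0,42],[0,0,42],[0,0,42]],"hand":[1,1,1,0.8,0.7]}'
python3 -c "
from h import *
go([571,-141,88],-14)"
```

```text
t: 17.45
ee_pos: [570.1, -139.9, 130.2]
orientation: [-2.452, -1.96, 0.003]
ft_force: [-0.5, 0.5, -0.4]
width: 87.6
t: 17.95
ee_pos: [571.3, -140.2, 90.2]
orientation: [-2.456, -1.959, 0.0]
ft_force: [0.4, -0.5, 0.2]
width: 76.4
t 17.95 at [ 571.26 -140.21   90.2 ] q6 -0.03697727866338159 trans [-0.83 -0.08  2.2 ] rot [-0.    0.    0.02]
```

```bash
python3 -m jog '{"delta_rot":[[0,0,0],[0,0,0],[0,0,0],[0,0,0],[0,0,0]],"translation":[[-0.5,0,1.5],[-0.5,0,1.5],[-0.5,0,1.5],[-0.5,0,1.5],[-0.5,0,1.5]],"hand":[0.6,0.5,0.4,0.3,0.2]}'
python3 -m jog '{"delta_rot":[[0,0,0],[0,0,0],[0,0,0]],"translation":[[0,0,0],[0,0,0],[0,0,0]],"hand":[0.1,0.1,0.1]}'
python3 -c "
from h import *
go([571,-141,88],-14);o=get_obs();print(o['ft_force'],o['moment'],o['width'])"
```

```text
t: 18.45
ee_pos: [571.4, -140.8, 89.3]
orientation: [2.455, 1.959, 0.001]
ft_force: [-1.0, 0.5, 4.2]
width: 63.1
t: 18.75
ee_pos: [571.4, -140.7, 89.3]
orientation: [2.455, 1.959, 0.001]
ft_force: [-0.3, 0.6, 6.1]
width: 62.9
t 18.75 at [ 571.44 -140.74   89.27] q6 -0.03769068325201894 trans [-0.35 -0.37  1.27] rot [0.   0.   0.02]
[-0.32  0.58  6.1 ] [-0.09  0.2   0.01] 62.94875113778414
```

```bash
cat > m.py <<'E'
from h import *
o=get_obs();R=Ro.from_rotvec(o["orientation"]).as_matrix();y=R[:,1]
print("yaw",np.degrees(np.arctan2(y[1],y[0])),"F",o["ft_force"],"M",o["moment"],"w",o["width"],"p",o["ee_pos"],"t",o["t"],"q6",o["qpos"][5])
E
python3 -m jog '{"delta_rot":[[0,0,0.05],[0,0,0.1],[0,0,0.15],[0,0,0.2],[0,0,0.25]],"translation":[[0,0,0],[0,0,0],[0,0,0],[0,0,0],[0,0,0]],"hand":[0.1,0.1,0.1,0.1,0.1]}'>/dev/null; python3 m.py
python3 -m jog '{"delta_rot":[[0,0,0.04],[0,0,0.08],[0,0,0.12],[0,0,0.12]],"translation":[[0,0,0],[0,0,0],[0,0,0],[0,0,0]],"hand":[0.1,0.1,0.1,0.1]}'>/dev/null; python3 m.py
```

```text
yaw -27.273957244315717 F [-0.16  0.41  4.7 ] M [-0.03  0.13  0.06] w 62.99870114152516 p [ 571.66 -140.77   89.28] t 19.25 q6 0.21432804604107233
yaw -34.078612877753756 F [0.38 0.69 5.16] M [-0.01  0.14 -0.02] w 62.716219297456966 p [ 571.64 -140.79   89.28] t 19.65 q6 0.3330584701793781
```

```bash
python3 -m jog '{"delta_rot":[[0,0,0.04],[0,0,0.08],[0,0,0.12],[0,0,0.12]],"translation":[[0,0,0],[0,0,0],[0,0,0],[0,0,0]],"hand":[0.1,0.1,0.1,0.1]}'>/dev/null; python3 m.py
python3 -m jog '{"delta_rot":[[0,0,0.04],[0,0,0.08],[0,0,0.12],[0,0,0.12]],"translation":[[0,0,0],[0,0,0],[0,0,0],[0,0,0]],"hand":[0.1,0.1,0.1,0.1]}'>/dev/null; python3 m.py
```

```text
yaw -40.823952030744046 F [ 0.34 -0.44  5.3 ] M [-0.12  0.05  0.62] w 63.60440284156786 p [ 571.65 -140.8    89.2 ] t 20.05 q6 0.451437616235768
yaw -47.71484727056347 F [ 0.48 -0.66  3.83] M [-0.18 -0.02  0.44] w 64.55618616353814 p [ 571.58 -140.83   89.07] t 20.45 q6 0.5712672850405792
```

The moment rose to about 0.6 N·m and the width drifted after roughly 25°, so the clockwise stop is solid. I'll turn it the other way.

```bash
for k in 1; do python3 -m jog '{"delta_rot":[[0,0,-0.06],[0,0,-0.14],[0,0,-0.22],[0,0,-0.31],[0,0,-0.4]],"translation":[[0,0,0],[0,0,0],[0,0,0],[0,0,0],[0,0,0]],"hand":[0.1,0.1,0.1,0.1,0.1]}'>/dev/null; done; python3 m.py
python3 -m jog '{"delta_rot":[[0,0,-0.1],[0,0,-0.2],[0,0,-0.3],[0,0,-0.4],[0,0,-0.5]],"translation":[[0,0,0],[0,0,0],[0,0,0],[0,0,0],[0,0,0]],"hand":[0.1,0.1,0.1,0.1,0.1]}'>/dev/null; python3 m.py
python3 -m jog '{"delta_rot":[[0,0,-0.1],[0,0,-0.2],[0,0,-0.3],[0,0,-0.4],[0,0,-0.5]],"translation":[[0,0,0],[0,0,0],[0,0,0],[0,0,0],[0,0,0]],"hand":[0.1,0.1,0.1,0.1,0.1]}'>/dev/null; python3 m.py
```

```text
yaw -24.592519225617767 F [-0.39  0.92  5.69] M [-0.15  0.03 -0.01] w 64.80023137642993 p [ 571.27 -140.67   89.02] t 20.95 q6 0.1670556945566299
yaw 4.079894962451224 F [0.79 0.43 5.02] M [-0.08  0.01 -0.03] w 64.30712000310031 p [ 571.29 -140.65   89.06] t 21.45 q6 -0.3333882252293419
yaw 32.72550833448089 F [-0.21  0.13  5.33] M [-0.02  0.06 -0.03] w 64.39568144128657 p [ 571.27 -140.66   89.03] t 21.95 q6 -0.8333568418380652
```

```bash
python3 -m jog '{"delta_rot":[[0,0,-0.1],[0,0,-0.2],[0,0,-0.3],[0,0,-0.4],[0,0,-0.46]],"translation":[[0,0,0],[0,0,0],[0,0,0],[0,0,0],[0,0,0]],"hand":[0.1,0.1,0.1,0.1,0.1]}'>/dev/null; python3 m.py
python3 -m jog '{"delta_rot":[[0,0,-0.04],[0,0,-0.04]],"translation":[[0,0,0],[0,0,0]],"hand":[0.1,0.1]}'>/dev/null; python3 m.py
python3 - <<'E'
from workcell import optics
import cv2,numpy as np
a=optics.get_image("scene")[210:290,170:250,::-1];b=optics.get_image("side")[230:320,220:310,::-1]
f=lambda x:cv2.resize(x,(400,400),interpolation=cv2.INTER_CUBIC)
cv2.imwrite("pics/cap.png",np.hstack([f(a),f(b)]))
E
```

```text
yaw 59.053945807508256 F [ 0.46 -0.16  5.73] M [0.01 0.   0.08] w 64.45811391081418 p [ 571.28 -140.68   89.05] t 22.45 q6 -1.292871093061784
yaw 61.205646272563925 F [-0.14  0.13  6.19] M [ 0.01 -0.    0.03] w 64.56835845323779 p [ 571.28 -140.66   89.05] t 22.65 q6 -1.3304407395691942
```

View pics/cap.png

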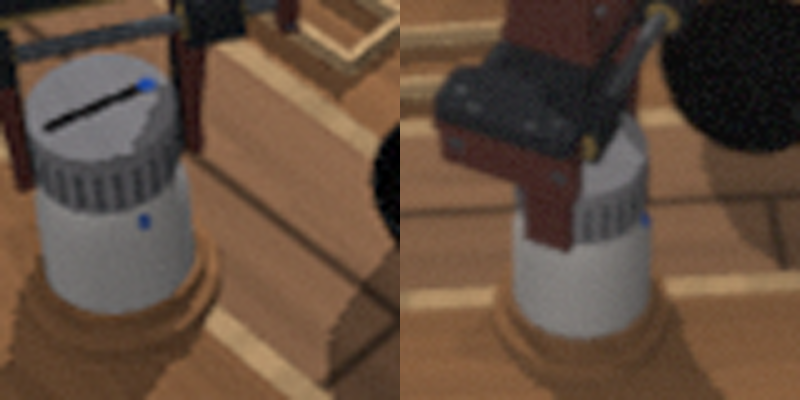

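```bash
python3 -c "
from h import *
g=lambda u,v:((u+.5)/5-.5+170,(v+.5)/5-.5+210)
a=ray('scene',g(45,128),119);b=ray('scene',g(148,85),119);d=b-a;print(a,b,np.degrees(np.arctan2(d[1],d[0])))
for z in (70,73,77):
  q=ray('scene',g(145,220),z)[:2]-[572,-140.7];print(q,np.hypot(*q),np.degrees(np.arctan2(q[1],q[0])))"
```

```text
[ 564.11 -165.18  119.  ] [ 576.03 -118.6   119.  ] 75.65099587824555
[26.16 -3.47] 26.390993883410367 -7.562249110047685
[28.27 -5.  ] 28.710500772467032 -10.026458660344465
[31.09 -7.03] 31.87164458072757 -12.747260947925202
```

The cap has turned to about 86° from the jar's x (stripe at 75.7°, jar about -10°). I'll add 4° and lift gently.

```bash
python3 -m jog '{"delta_rot":[[0,0,-0.05],[0,0,-0.07],[0,0,-0.07],[0,0,-0.07],[0,0,-0.07]],"translation":[[0,0,0],[0,0,0],[0,0,-1],[0,0,-2.5],[0,0,-4]],"hand":[0.1,0.1,0.1,0.1,0.1]}'>/dev/null; python3 m.py
python3 -m jog '{"delta_rot":[[0,0,0],[0,0,0],[0,0,0]],"translation":[[0,0,-2],[0,0,-4],[0,0,-4]],"hand":[0.1,0.1,0.1]}'>/dev/null; python3 m.py
```

```text
yaw 65.08884072696901 F [-0.12  0.24  0.11] M [ 0.01 -0.03 -0.  ] w 64.44377813915555 p [ 570.47 -140.48   92.34] t 23.25 q6 -1.3978645228673732
yaw 65.08768026535243 F [-0.5  -0.16 -1.02] M [ 0.01 -0.02  0.  ] w 64.17317134497173 p [ 571.24 -140.69   97.06] t 23.55 q6 -1.397724585513148
```

```bash
python3 -m jog '{"delta_rot":[[0,0,0],[0,0,0],[0,0,0],[0,0,0],[0,0,0]],"translation":[[0,0,-6],[0,0,-16],[0,0,-28],[0,0,-40],[0,0,-52]],"hand":[0.1,0.1,0.1,0.1,0.1]}'>/dev/null; python3 m.py
python3 -m jog '{"delta_rot":[[0,0,0],[0,0,0],[0,0,0],[0,0,0],[0,0,0]],"translation":[[0,0,-12],[0,0,-24],[0,0,-32],[0,0,-36],[0,0,-36]],"hand":[0.1,0.1,0.1,0.1,0.1]}'>/dev/null
python3 -m jog '{"delta_rot":[[0,0,0],[0,0,0],[0,0,0]],"translation":[[0,0,0],[0,0,0],[0,0,0]],"hand":[0.1,0.1,0.1]}'>/dev/null; python3 m.py
python3 - <<'E'
from workcell import optics
import cv2
cv2.imwrite("pics/fin.png",cv2.resize(optics.get_image("scene")[:,:,::-1],(800,600),interpolation=cv2.INTER_CUBIC))
E
```

```text
yaw 65.09233034280868 F [-0.95  0.17 -1.55] M [ 0.04 -0.02 -0.02] w 64.28053797889325 p [ 571.37 -140.7   150.33] t 24.05 q6 -1.397747731646054
yaw 65.08685512495379 F [ 1.1  -0.4  -0.68] M [-0.   -0.05 -0.01] w 64.50925396246491 p [ 570.78 -140.57  184.2 ] t 24.85 q6 -1.3977052625624626
```

View pics/fin.png

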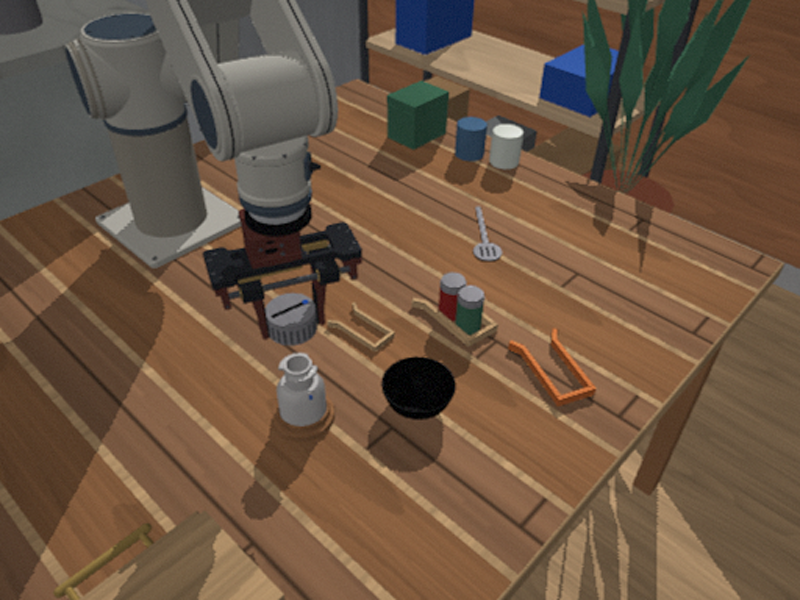

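The final picture shows the cap held at (292,318) above the open jar mouth at (298,365). Both tins stand in the lane at (453,295) and (469,310), and the bowl and spoon are where they started.

```bash
python3 -c "
from workcell import ctrl
print(ctrl.close_job())"
```

```text
the job is handed in; nothing more can be done
None
```

The spice refill is ready and handed in after about 25 s. Both tins stand in the lane, and the jar is open with its cap still in the gripper.

- **Tins:** I slid the green tin and then the red one upright into the larger bamboo lane. The wrist picture put them single file at about 75 mm (green) and 31 mm (red) in from the mouth. Both are wholly between the rails, with roughly 10 mm to spare at each end.
- **Cap:** Clockwise, it came up against the stop after about 25°, where the fingers slipped a little. Anticlockwise, I turned it to about 90° from the jar's x, and it lifted off freely with about 1 N of force. It ended about 95 mm above its seat, so its centre is about 80 mm and its skirt about 63 mm above the jar's mouth.
- **Bowl and spoon:** In the last picture both are where they started.

**Checks that disagreed or were weak:**
- **Camera positions:** The wrist camera's positions were about 3–5 mm off those from the fixed cameras, so I worked from values in between.
- **Green tin on the board:** For about 1 s, sliding up to and into the lane mouth, the wrist force suggested the green tin was barely touching the board (perhaps 0.2 mm up). I then pressed it down slightly.

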